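# Find the rail's hidden index notch with the notch gauge

## Task

Draw the notch gauge out from under the stack of blue case and pine block, leaving the two stacked on their stand. Then stand the gauge's tooth in the rail's slot at the red end and slide it along the track inside, pressing only gently and never lifting it out of the slot, until the tooth drops into the hidden notch; stop there, with the plate lying flat along the rail, and let go. Leave everything else where it is.

Things in the scene. Friction and masses are not known exactly. Their poses are not given: they have to be found in the camera images.
- rail: Fixed aluminium rail on the bench, 340 mm long (x), 64 wide (y), 38 high; origin: centre of its underside. Its +x end, to the robot's left, is red, its -x end black. A slot 16 mm wide runs along the middle of its top, x = -112 to +112; soft black brush strips hide its inside and give way freely.
- track_start (a point): On the rail's inner track near the slot's red end: 88 mm from the rail's middle, 24 mm above its underside. The track, smooth flat steel along the slot's floor, is 14 mm below the rail's top. One hidden notch crosses it, 18 mm long (x), 14 deep, its middle anywhere from x = -45 to +50 of the rail: it differs every time and is found by feel only. Axes as the rail's.
- gauge_grip (a point): Notch gauge, 160 g: centre of its orange grip, 16x16 mm, upright, 46 tall, with a 12 mm square black button on top (its top 26 mm above this point). The grip stands on a steel plate 5 mm thick, 40 wide (y), reaching from 12 mm behind the grip's axis (-x) to 116 ahead (+x, the tail); plate top 23, underside 28 mm below this point. x points to the tail, z up.
- gauge_tooth (a point): Tip of the gauge's round tooth, 12 mm across, straight below the grip, 26 mm below the plate's underside and 54 below gauge_grip. When it stands on the track the plate rides 12 mm above the rail's top; when it is down in the notch the plate lies flat on the rail and this point is 12 mm above the rail's underside.
- gauge_tail (a point): Middle of the free (tail) end of the gauge's plate, 116 mm from the grip's axis.
- stand: Fixed plywood stand, 100 (x) by 130 mm (y), flat floor 32 mm above the bench; origin: centre of its underside. At its -x edge two fence posts, 8 thick, 26 high, leave a 56 mm gap (|y| < 28). The gauge's plate lies on the floor, tail under the stack, grip and tooth outside the fence at -x. Drawn out to -x it slides free: the fence holds the stack, which sinks 5 mm.
- case_centre (a point): Centre of the closed blue case, 65x110x24 mm (x, y, z), 160 g, lying on the gauge's plate at the start; its long side runs along the stand's y.
- block_centre (a point): Centre of the pine block, 90x50x35 mm (x, y, z), 90 g, lying on top of the blue case (top about 96 mm above the bench).
- solvent_bottle: Bystander: white solvent bottle with screw cap, 58 across, 88 tall; sizes in mm; origin at the centre of its underside.
- brass_cleaner: Bystander: round brass-coloured tip cleaner pot, 66 across, 46 tall; sizes in mm; origin at the centre of its underside.
- mouse: Bystander: black computer mouse, 63x107x37; sizes in mm; origin at the centre of its underside.
- wire_brush: Bystander: wooden wire brush, 124x30x35 (long along its x); sizes in mm; origin at the centre of its underside.
- blue_pliers: Bystander: pliers with blue handles, 141x52x12, long along its x; sizes in mm; origin at the centre of its underside.
There are look-alikes about, which are no part of the job. What is shaped like the part that bears block_centre but orange or pink is not meant.

How it is judged:
On the way, in this order (a step that is already met when the one before it is completed fails the run):
1. The gauge is drawn out from under the stack (its tail beyond the stand's fence), and case and block lie stacked on the stand's floor (x of gauge_tail in the frame of stand below -0.047 m and z of case_centre in the frame of stand between 0.036 and 0.052 m and z of block_centre in the frame of stand between 0.066 and 0.082 m and horizontal distance between case_centre and stand below 0.035 m and horizontal distance between block_centre and case_centre below 0.03 m and angle between each of case_centre, block_centre's own z axis and vertical below 0.08 rad), for 0.2 s.
2. The tooth stands on the track in the slot by the red end (tip less than 45 mm from the slot's red end), the gauge roughly upright (x of gauge_tooth in the frame of rail between 0.067 and 0.115 m and y of gauge_tooth in the frame of rail between -0.006 and 0.006 m and z of gauge_tooth in the frame of rail between 0.019 and 0.03 m and angle between gauge_grip's own z axis and vertical below 0.15 rad), for 0.2 s.
At the end, for the whole second after the job is handed in: Tooth in the hidden notch (tip within 3.5 mm of fully down), plate flat on the rail (0.05 rad) and along it (0.1 rad, tail to either end); blue case flat on the stand's floor within 35 mm of its middle, pine block flat on the case within 30 mm of its middle (x of gauge_tooth in the frame of rail between -0.06 and 0.065 m and y of gauge_tooth in the frame of rail between -0.006 and 0.006 m and z of gauge_tooth in the frame of rail between 0.008 and 0.0155 m and angle between gauge_grip's own z axis and vertical below 0.05 rad and angle between the x axis of gauge_grip and the x axis of rail, either way round below 0.1 rad and z of case_centre in the frame of stand between 0.036 and 0.052 m and z of block_centre in the frame of stand between 0.066 and 0.082 m and horizontal distance between case_centre and stand below 0.035 m and horizontal distance between block_centre and case_centre below 0.03 m and angle between each of case_centre, block_centre's own z axis and vertical below 0.08 rad); the robot touches nothing.
It fails at once if the stack topples or a piece of it tips over (more than 0.4 rad) (angle between any of case_centre, block_centre's own z axis and vertical above 0.4 rad).
It fails at once if the tooth is lifted out of the slot away from the red end (tip just over the rail's top, less than 17 mm above it) (x of gauge_tooth in the frame of rail between -0.12 and 0.06 m and y of gauge_tooth in the frame of rail between -0.02 and 0.02 m and z of gauge_tooth in the frame of rail between 0.038 and 0.055 m).
It fails at once if the gauge is forced against the rail with more than 50 N (contact force between gauge and rail above 50 N).
It fails at once if a bystander is moved more than 25 mm (distance of any of solvent_bottle, brass_cleaner, mouse, wire_brush, blue_pliers from where it was at the start of the episode above 0.025 m).
It also fails if it takes over 72 s, if anything falls off the work surface, if the arm or the gripper's body presses on something with over 40 N, if the wrist force passes 120 N, or if a joint passes its speed limit or range.

## Robot

A 7-joint arm with a two-finger parallel gripper is mounted at the origin on the work surface; the furniture and walls round the work are solid. World frame = base frame: x ahead of the robot, y to its left, z up, the work surface at z = 0. Lengths are in m, angles in rad, forces in N, time in s.
With the tool pointing down it reaches from about 0.425 to 0.875 m from the base axis. Payload 4.7 kg.
Tool frame: the origin (TCP) lies midway between the tips of the shut fingers; the grasp point (between the pads) lies ctrl.grasp_offset behind it (ctrl.grasp_offset is the distance from the TCP to the grasp point, in m); z points along the fingers, y is the line along which they close (so a half turn about z gives the same grasp; the last joint's range is limited). The gripper opens to 87 mm and grips with 3 to 60 N. Pads are 19 mm wide; open, the fingers measure 117 mm over their backs; the gripper's body (75 mm by 190 mm) begins 51 mm behind the grasp point.
Start: joints at [1.353, 0.321, -0.07, 1.45, 0.023, 1.371, -0.057], TCP at [0.149, -0.633, 0.223] pointing down, gripper open.
Joint ranges: [-2.86, 2.86], [-0.3, 2.09], [-1.38, 1.24], [0.06, 2.45], [-1.56, 4.7], [0.09, 2.05], [-2.69, 2.69]. Speed limits (rad/s): [2.57, 2.57, 3.14, 3.14, 3.14, 3.14, 3.14].

## Interface

Orientations are given as a rotation vector (axis times angle).
In Python, from bench import ctrl gives the robot as it stands. The module is installed in compiled form; this text tells all that it offers.
- The arm moves only by the tool jog_arm, never from a script. Its argument "moves" is one flat list of numbers, 7 for each row, row after row: the shift along the tool's x, y, z in units of 30 cm (1.0 is 30 cm), then the turn, a rotation vector about the tool's x, y, z in units of 60 degrees (1.0 is 60 degrees), then the gripper's target within -1 to 1 (fully open at 1, half-way at 0, shut at -1). In form: [x, y, z, wx, wy, wz, fingers, x, y, z, wx, wy, wz, fingers, ...]. A call has exactly 8 rows; each row is the pose to reach, as a shift and turn from the pose commanded when the call began, along the tool's axes at that moment; what a row does not reach only later rows make up. A row lasts 1/8 s, in which the tool goes at most 62.5 mm and 10.7 degrees, less where a joint would pass 70% of its speed; a pose out of reach is approached as far as the arm can. A call with a number of a shift or a turn outside -1 to 1 is refused whole. A call with a gripper value outside its range is refused whole. The fingers move at their own pace and stop on an object; "newtons" is the grip in N (left out, the last holds). Time passes only in rows, so rows that repeat a pose let the fingers close, or fill a call up. It gives the time, the measured TCP pose, the force, the opening and the grip force at its end, in the units of the state.
- ctrl.get_state(): the state, without advancing time (a new reading comes with each control period).
- ctrl.get_image(name): name is "scene" or "top" or "wrist"; returns a dict with "pixels" (384x512x3 uint8, red, green, blue), "fx", "fy", "cx", "cy" (pixels), "xyz" and "rotation" of the camera in the world; the wrist camera has in their place "tool_from_camera" (4x4, takes a point from camera to tool coordinates, whose origin is the TCP and whose axes are the flange's). Camera axes: x right, y up, looking along -z (the intrinsics and any distortion apply to the point x, -y, -z); pixel columns grow to the right and rows downward; lengths in m; the calibration is good to about 2 mm. The wrist camera is an equidistant fisheye: a pixel r from the principal point sees the ray r / f radians off the axis. A picture is of the moment at which its call begins: read the wrist's pose just before it. There is no depth.
- ctrl.close_job(): hands the job in; it is judged then, once.
The state is a dict: "time": time; "joint_positions": joint angles; "qd": joint speeds; "joint_torque": joint torques, N m; "position": TCP position; "tool_rot": TCP orientation; "ft_force": force on the tool from outside, world axes, zero at the start; "torque": the same for the moment, N m; "grip_width": opening from 0.0 (shut) to 1.0 (fully open); "grip_force": force on a finger pad.
Only numpy, scipy, OpenCV 4.12 (cv2) and the standard library are available. Lean on these libraries where they do the work, as an engineer would, in place of code of your own. Each camera call takes 0.05 s, during which the arm holds its last target. There are 200 camera calls.

## Working session

There is one attempt and no reset: what is moved stays moved. The work goes in short steps, Python scripts to look and compute and a tool call to move; the robot and the scene stay as the last step left them, time stands still between calls to the robot, and variables do not carry over. Pictures are saved under pics/ and viewed, at most 10 in all, crops included, and the job is handed in when it is done.

Besides the shell and the picture viewer there is one more tool, called after "Request:" by a JSON object that holds its "op" and its "data". jog_arm: Moves the arm, as the interface text tells. Its arguments: {"type":"object","properties":{"moves":{"type":"array"},"newtons":{"type":"number"}},"required":["moves"]}

```bash
mkdir -p pics; cat > h.py <<'E'
import numpy as np, cv2
from scipy.spatial.transform import Rotation as R
from bench import ctrl
def grab(name):
    s=ctrl.get_state(); im=ctrl.get_image(name); im['state']=s; return im
def save(im,fn,crop=None,scale=1):
    p=cv2.cvtColor(im['pixels'],cv2.COLOR_RGB2BGR)
    if crop: x0,y0,x1,y1=crop; p=p[y0:y1,x0:x1]
    cv2.imwrite('pics/'+fn,cv2.resize(p,None,fx=scale,fy=scale,interpolation=cv2.INTER_CUBIC))
def rot(r):
    r=np.array(r); return r if r.shape==(3,3) else R.from_rotvec(r).as_matrix()
def ray(im,u,v):
    if 'tool_from_camera' in im:
        a=np.array([u-im['cx'],v-im['cy']]); r=np.hypot(*a); t=r/im['fx']
        d=np.array([np.sin(t)*a[0]/max(r,1e-9),-np.sin(t)*a[1]/max(r,1e-9),-np.cos(t)])
        T=np.array(im['tool_from_camera']); s=im['state']; Rt=rot(s['tool_rot'])
        return np.array(s['position'])+Rt@T[:3,3], Rt@T[:3,:3]@d
    d=np.array([(u-im['cx'])/im['fx'],-(v-im['cy'])/im['fy'],-1.])
    return np.array(im['xyz']),rot(im['rotation'])@d
def onz(im,u,v,z):
    o,d=ray(im,u,v); return o+d*(z-o[2])/d[2]
E
python3 - <<'E'
from h import *
import pickle
t=grab('top'); s=grab('scene')
pickle.dump((t,s),open('a.pkl','wb'))
save(t,'top.png',scale=1.5); save(s,'scene.png',scale=1.5)
for i in (t,s): print({k:(v if k!='pixels' else 0) for k,v in i.items() if k!='state'})
print(t['state'],ctrl.grasp_offset)
E
```

```text
{'pixels': 0, 'fx': 494.75542986429946, 'fy': 494.75542986429946, 'cx': 257.5177731740612, 'cy': 190.250184862444, 'xyz': array([ 0.17217561, -0.05346014,  1.36469233]), 'rotation': array([ 0.13931782, -0.15652409, -1.57832276])}
{'pixels': 0, 'fx': 395.3580384824565, 'fy': 395.3580384824565, 'cx': 249.71719829862627, 'cy': 190.5464431094586, 'xyz': array([ 1.30644306, -0.60736908,  0.65914221]), 'rotation': array([0.95578229, 0.53773768, 0.87535574])}
{'time': 0.0, 'joint_positions': array([ 1.35308482,  0.32183615, -0.07009302,  1.45170895,  0.02264146,
        1.3708069 , -0.05686947]), 'qd': array([-6.22777505e-04, -1.52037144e-05, -2.52421973e-04,  8.00896860e-04,
        4.66817762e-04,  3.14948692e-04, -2.50286610e-03]), 'joint_torque': array([-3.20541330e-04, -4.91287959e+01, -4.04500030e-01, -3.12523377e+01,
       -6.39862963e-02,  4.37174260e-02,  1.90245300e-04]), 'position': array([ 0.14914075, -0.63206881,  0.22143602]), 'tool_rot': array([-3.11857459e+00, -3.63211382e-01,  5.73304724e-04]), 'ft_force': array([ 0.17273203, -0.11089101,  0.15577632]), 'torque': array([-0.01615076, -0.02238723,  0.03932032]), 'grip_force': 0.0, 'grip_width': 1.003434051633873} 0.0187
```

View pics/top.png

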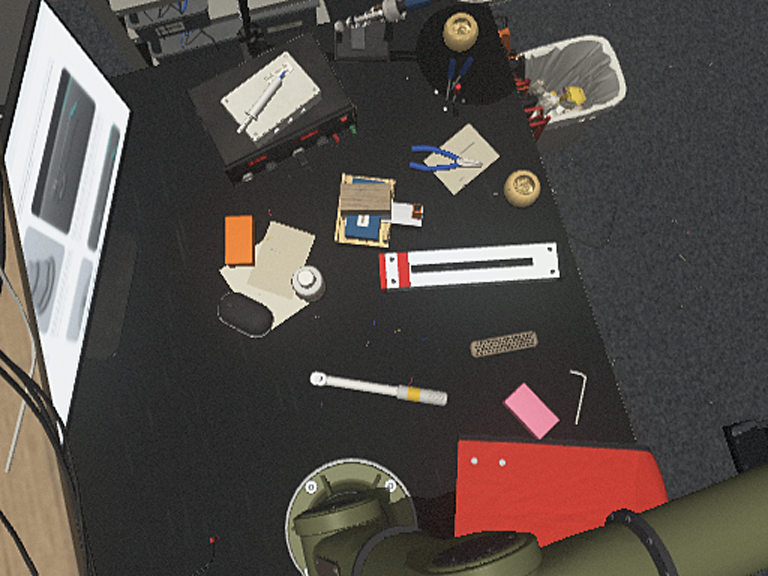

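View pics/scene.png

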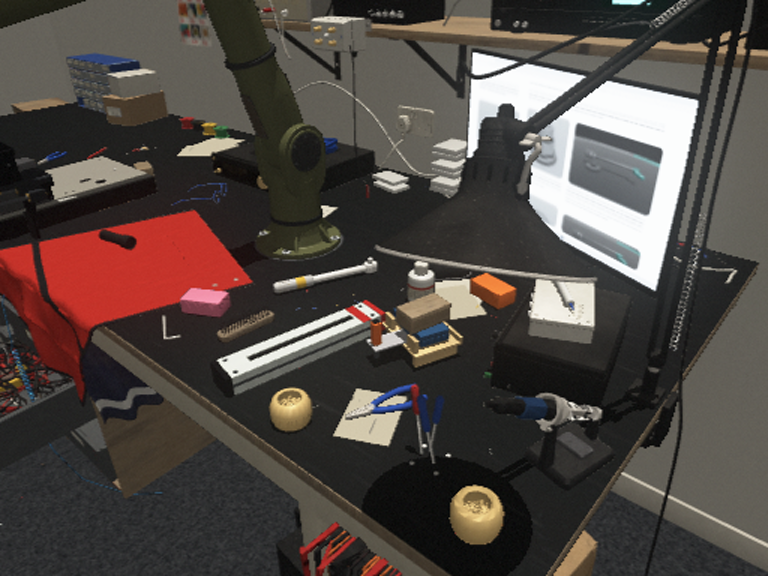

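The top view (×1.5) shows the rail at (380–558, 243–290) with its red end left. The stand and stack are at (365,210), with the gauge plate and orange grip sticking out to the right at (417,211), so it pulls toward world −y. The scene view agrees: orange grip at (377,330), rail to its left. Next I measure.

```bash
python3 - <<'E'
from h import *
import pickle
t,s=pickle.load(open('a.pkl','rb'))
hsv=[cv2.cvtColor(i['pixels'],cv2.COLOR_RGB2HSV) for i in (t,s)]
def blobs(h,lo,hi,box,n=3,mn=6):
    m=cv2.inRange(h,np.array(lo),np.array(hi)); k=np.zeros_like(m); x0,y0,x1,y1=box; k[y0:y1,x0:x1]=m[y0:y1,x0:x1]
    N,l,st,c=cv2.connectedComponentsWithStats(k); o=np.argsort(-st[1:,4])+1
    return k,[(st[i].tolist(),c[i].round(1).tolist()) for i in o[:n] if st[i,4]>=mn]
for nm,i,h,b in (('top',t,hsv[0],(262,128,292,155)),('scene',s,hsv[1],(240,205,265,240))):
    print(nm,'orange',blobs(h,(3,120,80),(18,255,255),b)[1])
# rail white+red in top
m1,b1=blobs(hsv[0],(0,0,150),(180,60,255),(250,155,380,200)); m2,b2=blobs(hsv[0],(170,120,80),(180,255,255),(250,155,290,200)); m3,_=blobs(hsv[0],(0,120,80),(5,255,255),(250,155,290,200))
print(b1[:2],b2[:2])
m=cv2.morphologyEx(m1|m2|m3,cv2.MORPH_CLOSE,np.ones((9,9)))
c=max(cv2.findContours(m,0,2)[0],key=cv2.contourArea); r=cv2.minAreaRect(c); print('rail rect',r)
for p in cv2.boxPoints(r): print(p, onz(t,*p,0.038).round(4))
print('c',onz(t,*r[0],0.038))
# red centroid
M=cv2.moments(m2|m3,True); print('red',onz(t,M['m10']/M['m00'],M['m01']/M['m00'],0.038))
# dark slot
g=cv2.cvtColor(t['pixels'],cv2.COLOR_RGB2GRAY); k=np.zeros_like(g); hull=cv2.convexHull(c); cv2.drawContours(k,[hull],-1,255,-1); k=cv2.erode(k,np.ones((9,9)))
d=((g<70)&(k>0)).astype(np.uint8); N,l,st,ce=cv2.connectedComponentsWithStats(d); j=np.argmax(st[1:,4])+1
rr=cv2.minAreaRect(np.argwhere(l==j)[:,::-1].astype(np.float32)); print('slot',rr,onz(t,*rr[0],0.036))
for p in cv2.boxPoints(rr): print(onz(t,*p,0.036).round(4))
save(t,'top_c.png',(210,100,400,210),4)
E
```

```text
top orange [([275, 136, 6, 10, 33], [277.1, 141.2])]
scene orange [([247, 212, 10, 18, 113], [250.7, 220.8])]
[([272, 162, 101, 29, 1910], [323.3, 175.9]), ([256, 168, 10, 24, 174], [260.8, 179.8])] []
rail rect ((311.8688049316406, 173.97608947753906), (28.874597549438477, 119.2313003540039), 86.29156494140625)
[251.4442  163.42491] [ 0.5001 -0.054   0.038 ]
[370.4258  155.71312] [ 0.5184 -0.3841  0.038 ]
[372.2934  184.52727] [ 0.4369 -0.3847  0.038 ]
[253.3118  192.23906] [ 0.4192 -0.0582  0.038 ]
c [ 0.46837736 -0.21982126  0.038     ]
red [ 0.45421031 -0.08595566  0.038     ]
slot ((314.0494079589844, 176.2734375), (4.1617431640625, 80.2834243774414), 86.34777069091797) [ 0.46228164 -0.22585817  0.036     ]
[ 0.4622 -0.1152  0.036 ]
[ 0.4741 -0.3366  0.036 ]
[ 0.4624 -0.3367  0.036 ]
[ 0.4505 -0.1157  0.036 ]
```

View pics/top_c.png

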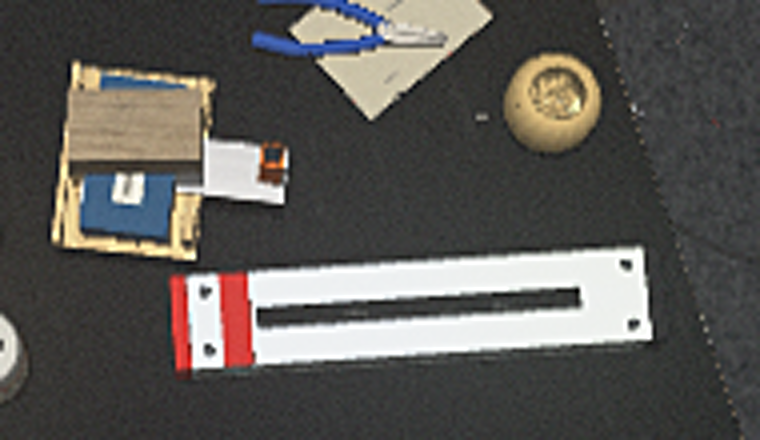

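```bash
cat >> h.py <<'E'
def plan(pos,yaw,s=None):
    """move units to TCP pos, tool down, tool x-axis at world yaw (mod pi choice by caller)"""
    s=s or ctrl.get_state(); R0=rot(s['tool_rot'])
    Rd=np.array([[np.cos(yaw),np.sin(yaw),0],[np.sin(yaw),-np.cos(yaw),0],[0,0,-1.]])
    return (R0.T@(np.array(pos)-s['position'])/0.3).round(4), (R.from_matrix(R0.T@Rd).as_rotvec()/np.radians(60)).round(4)
E
python3 - <<'E'
from h import *
import pickle
t,s=pickle.load(open('a.pkl','rb'))
f=lambda x,y,z: onz(t,210+x/4-.4,100+y/4-.4,z).round(4)
print('grip top',f(271,150,.085),'base',f(270,183,.037))
print('plate end',f(287,148,.037),f(284,203,.037),'left',f(207,138,.037),f(180,190,.037))
print('scene orange top', [onz(s,250.5,v,.083).round(4) for v in (212,214)])
print('stand floor corners',[f(*p,.032) for p in ((75,62),(215,75),(197,258),(52,245))])
print('posts?',f(200,258,.058))
print('block top',[f(*p,.096) for p in ((67,90),(200,93),(202,162),(68,157))])
print('pots',f(552,100,.046))
for yaw in (np.pi/2,-np.pi/2,np.pi/2+.09): print(plan((.56,-.13,.25),yaw))
E
```

```text
grip top [ 0.5605 -0.1245  0.085 ] base [ 0.5512 -0.1259  0.037 ]
plate end [ 0.5764 -0.1383  0.037 ] [ 0.5367 -0.1354  0.037 ] left [ 0.5842 -0.0826  0.037 ] [ 0.5469 -0.0633  0.037 ]
scene orange top [array([ 0.5475, -0.1168,  0.083 ]), array([ 0.5558, -0.1224,  0.083 ])]
stand floor corners [array([0.6426, 0.0096, 0.032 ]), array([ 0.6319, -0.0891,  0.032 ]), array([ 0.4994, -0.0745,  0.032 ]), array([0.5098, 0.0258, 0.032 ])]
posts? [ 0.493  -0.0761  0.058 ]
block top [array([0.6004, 0.012 , 0.096 ]), array([ 0.5973, -0.0771,  0.096 ]), array([ 0.5493, -0.0777,  0.096 ]), array([0.5537, 0.0114, 0.096 ])]
pots [ 0.6065 -0.3234  0.046 ]
(array([ 1.7175, -1.3145, -0.0927]), array([-1.5000e-03, -1.0000e-03, -1.2786e+00]))
(array([ 1.7175, -1.3145, -0.0927]), array([-1.1000e-03,  1.5000e-03,  1.7214e+00]))
(array([ 1.7175, -1.3145, -0.0927]), array([-1.4000e-03, -1.1000e-03, -1.3645e+00]))
```

Request:
{"op": "jog_arm", "data": {"moves": [0.2,-0.153,-0.01,0,0,-0.15,0,0.4,-0.306,-0.02,0,0,-0.3,-0.1,0.6,-0.46,-0.04,0,0,-0.45,-0.1,0.8,-0.61,-0.05,0,0,-0.6,-0.1,1,-0.76,-0.06,0,0,-0.75,-0.1,1,-0.78,-0.06,0,0,-0.9,-0.1,1,-0.78,-0.06,0,0,-0.9,-0.1,1,-0.78,-0.06,0,0,-0.9,-0.1], "newtons": 30}}

```text
time: 1.1
position: [0.3873, -0.336, 0.2403]
tool_rot: [-2.615, -1.741, 0.001]
ft_force: [-1.3, -1.2, -0.3]
grip_width: 0.455
grip_force: 0.0
```

```bash
python3 - <<'E'
from h import *
s=ctrl.get_state(); print(s['time'],s['position'],s['joint_positions'],s['grip_width'])
print(plan((.558,-.126,.2),np.radians(85)))
E
```

```text
1.1 [ 0.38730015 -0.33596297  0.24034815] [ 1.05728652  0.03804868 -0.40346941  1.74742836  0.01613217  1.35952663
  0.25445886] 0.45496005754963037
(array([0.8654, 0.2549, 0.1337]), array([-0.0006,  0.0006, -0.295 ]))
```

Request:
{"op": "jog_arm", "data": {"moves": [0.2,0.06,0.03,0,0,-0.1,-0.1,0.4,0.12,0.06,0,0,-0.2,-0.1,0.6,0.18,0.09,0,0,-0.295,-0.1,0.78,0.23,0.12,0,0,-0.295,-0.1,0.865,0.255,0.134,0,0,-0.295,-0.1,0.865,0.255,0.134,0,0,-0.295,-0.1,0.865,0.255,0.134,0,0,-0.295,-0.1,0.865,0.255,0.134,0,0,-0.295,-0.1]}}

```text
time: 2.1
position: [0.5575, -0.1288, 0.2004]
tool_rot: [2.32, 2.117, -0.002]
ft_force: [0.4, -0.2, 0.8]
grip_width: 0.452
grip_force: 0.0
```

```bash
python3 - <<'E'
from h import *
import pickle
w=grab('wrist'); pickle.dump(w,open('w.pkl','wb')); save(w,'w1.png',scale=1.5)
s=w['state']; print(s['position'],s['joint_positions'],w['tool_from_camera'],w['fx'],w['cx'],w['cy'])
E
```

```text
[ 0.55754165 -0.12881171  0.20038696] [ 0.73483886  0.22038372 -0.6348997   1.66200418  0.13605454  1.30371307
 -0.01624044] [[ 3.49319761e-04  9.61568867e-01  2.74563640e-01  7.49994944e-02]
 [ 9.99998290e-01  1.62646419e-04 -1.84188589e-03 -1.69062876e-04]
 [-1.81575693e-03  2.74563814e-01 -9.61567166e-01 -1.62488741e-01]
 [ 0.00000000e+00  0.00000000e+00  0.00000000e+00  1.00000000e+00]] 297.3186396354542 252.38837837403722 191.99435559608867
```

View pics/w1.png

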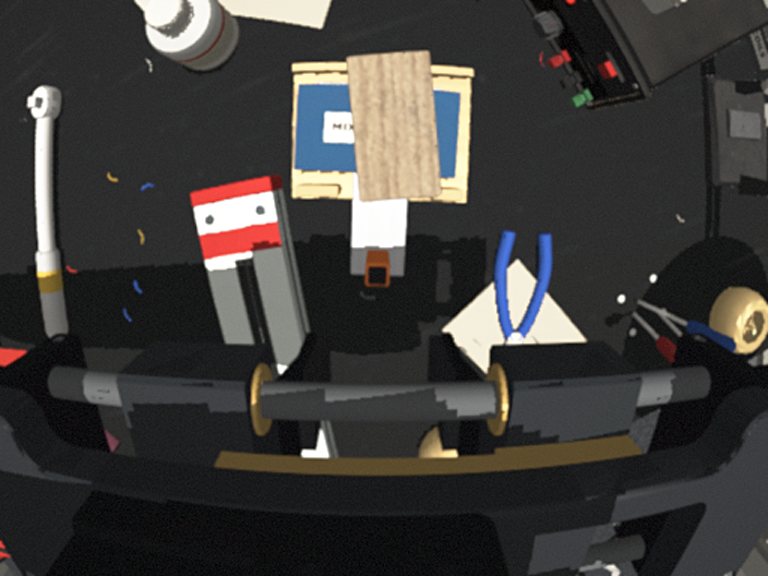

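The wrist view shows the grip's button at (377,271) and the plate's corners at (350,275)/(405,277). The plate edges run up to the stand at (353,200)/(408,200). The pine block sits on the case, skewed a bit.

```bash
python3 - <<'E'
from h import *
import pickle
w=pickle.load(open('w.pkl','rb'))
f=lambda x,y,z: onz(w,(x+.5)/1.5-.5,(y+.5)/1.5-.5,z).round(4)
b=f(377,272,.086); print('button',b)
hsv=cv2.cvtColor(w['pixels'],cv2.COLOR_RGB2HSV); g=w['pixels'].min(2)
# plate edges per row: bright/grey low-saturation between columns
P=[]
for r in range(140,165):
    row=w['pixels'][r,222:285].astype(int); ok=(row.min(1)>85)&(row.max(1)-row.min(1)<35); idx=np.where(ok)[0]+222
    if len(idx)>20: a,c=onz(w,idx[0]-.5,r,.037),onz(w,idx[-1]+.5,r,.037); P.append((*a[:2],*c[:2]))
P=np.array(P); mid=(P[:,:2]+P[:,2:])/2
print(len(P),np.linalg.norm(P[:,:2]-P[:,2:],axis=1).round(4)[::4])
for q in (P[:,:2],P[:,2:],mid):
    k=np.polyfit(q[:,1],q[:,0],1); print('yaw',90-np.degrees(np.arctan(k[0])),'x at y=-.1255',np.polyval(k,-.1255))
print('end',f(350,275,.037),f(405,277,.037))
print('stand -x edge',f(292,200,.032),f(467,203,.032),'+x',f(292,64,.058),f(473,66,.058))
print('rail corners',f(192,190,.038),f(281,177,.038),'slot end',f(247,262,.037))
E
```

```text
button [ 0.5573 -0.1222  0.086 ]
25 [0.0417 0.0418 0.0419 0.0409 0.041  0.0411 0.0401]
yaw 84.08110101990285 x at y=-.1255 0.5369731639358848
yaw 81.52579915919705 x at y=-.1255 0.5775715500586339
yaw 82.80033354716167 x at y=-.1255 0.5572296658954348
end [ 0.5356 -0.1347  0.037 ] [ 0.5768 -0.14    0.037 ]
stand -x edge [ 0.4977 -0.0741  0.032 ] [ 0.6281 -0.0883  0.032 ] +x [0.5125 0.0223 0.058 ] [0.6351 0.01   0.058 ]
rail corners [ 0.4208 -0.0556  0.038 ] [ 0.4927 -0.0558  0.038 ] slot end [ 0.4571 -0.1168  0.037 ]
```

```bash
python3 - <<'E'
from h import *
print(plan((.5575,-.1240,.047),np.radians(83.5)))
E
```

```text
(array([ 0.0149, -0.0019,  0.5116]), array([0.    , 0.001 , 0.0214]))
```

Request:
{"op": "jog_arm", "data": {"moves": [0.015,-0.002,0.15,0,0,0.021,-0.1,0.015,-0.002,0.3,0,0,0.021,-0.1,0.015,-0.002,0.42,0,0,0.021,-0.1,0.015,-0.002,0.48,0,0,0.021,-0.1,0.015,-0.002,0.511,0,0,0.021,-0.1,0.015,-0.002,0.511,0,0,0.021,-0.1,0.015,-0.002,0.511,0,0,0.021,-0.3,0.015,-0.002,0.511,0,0,0.021,-0.4], "newtons": 20}}

```text
time: 3.15
position: [0.5589, -0.1218, 0.0481]
tool_rot: [2.338, 2.095, 0.001]
ft_force: [0.2, 0.2, 0.0]
grip_width: 0.336
grip_force: 0.0
```

```bash
python3 - <<'E'
from h import *
s=ctrl.get_state(); print(s['position'],s['grip_width']*87,s['ft_force'])
w=grab('wrist'); save(w,'w2.png',(130,90,380,330),2.4)
E
```

```text
[ 0.55889253 -0.12180188  0.04813   ] 29.19326864380188 [0.16964832 0.2390697  0.032671  ]
```

View pics/w2.png

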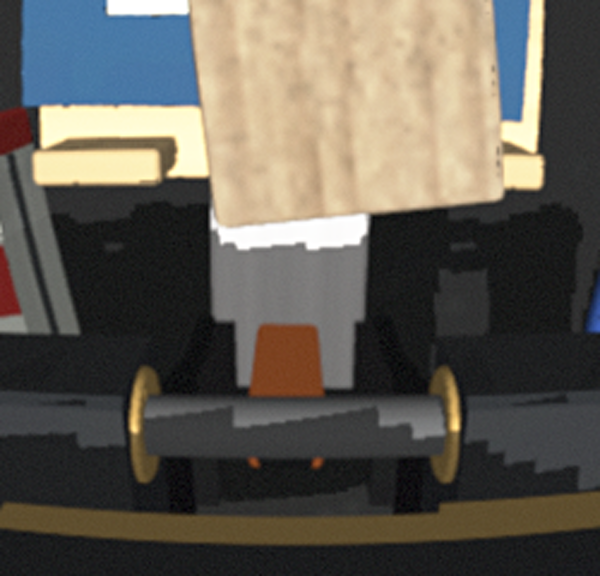

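The grip sits centred between the fingers, at crop (287,360). Closing.

Request:
{"op": "jog_arm", "data": {"moves": [0,0,0,0,0,0,-0.7,0,0,0,0,0,0,-1,0,0,0,0,0,0,-1,0,0,0,0,0,0,-1,0,0,0,0,0,0,-1,0,0,0,0,0,0,-1,0,0,0,0,0,0,-1,0,0,0,0,0,0,-1], "newtons": 35}}

```text
time: 4.2
position: [0.5582, -0.1217, 0.0472]
tool_rot: [2.34, 2.096, 0.0]
ft_force: [-0.7, -0.6, 3.2]
grip_width: 0.177
grip_force: 35.0
```

Request:
{"op": "jog_arm", "data": {"moves": [-0.015,0,0,0,0,0,-1,-0.03,0,0,0,0,0,-1,-0.045,0,0,0,0,0,-1,-0.06,0,0,0,0,0,-1,-0.08,0,0,0,0,0,-1,-0.1,0,0,0,0,0,-1,-0.12,0,0,0,0,0,-1,-0.14,0,0,0,0,0,-1]}}

```text
time: 5.2
position: [0.5534, -0.1616, 0.0466]
tool_rot: [-2.337, -2.096, -0.002]
ft_force: [0.3, 6.0, 0.6]
grip_width: 0.179
grip_force: 35.0
```

Request:
{"op": "jog_arm", "data": {"moves": [-0.03,0,0,0,0,0,-1,-0.06,0,0,0,0,0,-1,-0.09,0,0,0,0,0,-1,-0.12,0,0,0,0,0,-1,-0.15,0,0,0,0,0,-1,-0.18,0,0,0,0,0,-1,-0.21,0,0,0,0,0,-1,-0.21,0,0,0,0,0,-1]}}

```text
time: 6.2
position: [0.5463, -0.2272, 0.047]
tool_rot: [2.341, 2.095, -0.001]
ft_force: [-0.2, 0.1, -0.6]
grip_width: 0.178
grip_force: 35.0
```

```bash
python3 - <<'E'
from h import *
import pickle
s=ctrl.get_state(); print(s['position'],s['joint_positions'],s['grip_width']*87,s['ft_force'])
w=grab('wrist');t=grab('top'); sc=grab('scene'); pickle.dump((w,t,sc),open('b.pkl','wb'))
p=[cv2.resize(i['pixels'][y:y+190,x:x+250],None,fx=1.6,fy=1.6) for i,x,y in ((w,130,60),(t,190,80),(sc,170,150))]
p=np.vstack([np.hstack(p[:2]),np.hstack([p[2],p[2]*0])])
cv2.imwrite('pics/m1.png',cv2.resize(p[:,:,::-1],(790,600)))
E
```

```text
[ 0.54634464 -0.22721265  0.04696066] [ 0.81222276  0.40188227 -0.55615433  1.77388391  0.24320971  1.0345563
  0.0553898 ] 15.487832084694872 [-0.17753596  0.05642476 -0.56985703]
```

View pics/m1.png

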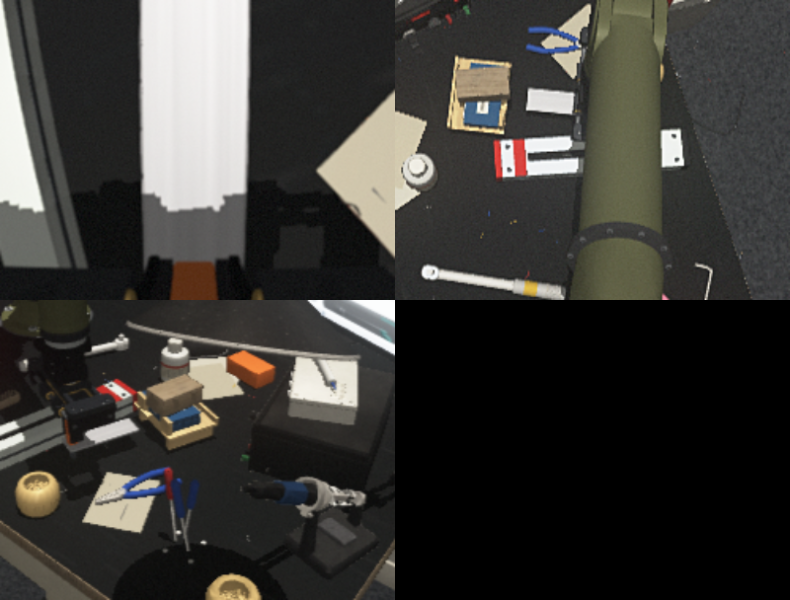

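The stack is still on its stand (top inset, 480,95), and the gauge is clear with a gap to the fence. Next: the gauge's pose in the hand.

```bash
python3 - <<'E'
from h import *
import pickle
w,t,sc=pickle.load(open('b.pkl','rb')); s=w['state']; Rt=rot(s['tool_rot'])
P=[]
for r in range(0,215):
    row=w['pixels'][r,195:310].astype(int); ok=(row.min(1)>100)&(row.max(1)-row.min(1)<40); idx=np.where(ok)[0]+195
    if len(idx)>30:
        a,c=[Rt.T@(onz(w,u,r,.037)-s['position']) for u in (idx[0]-.5,idx[-1]+.5)]; P.append((r,a[0],a[1],c[0],c[1]))
P=np.array(P); print(len(P),P[0].round(4),P[-1].round(4))
for i in (1,3): k=np.polyfit(P[:,i],P[:,i+1],1); print('edge yaw deg',np.degrees(np.arctan(k[0])),'y0',k[1])
# tail edge: scan col middle
col=w['pixels'][:,250].min(1); print(col[:215:8])
print('tool yaw',np.degrees(np.arctan2(Rt[1,0],Rt[0,0])),'tilt',Rt[:,2])
# rail slot edges in wrist? and stack check in top
E
```

```text
147 [ 4.600e+01  1.126e-01 -1.870e-02  1.127e-01  1.970e-02] [ 1.92e+02  2.58e-02 -1.06e-02  2.58e-02  1.05e-02]
edge yaw deg -1.2988820011928044 y0 -0.017467313653422183
edge yaw deg 2.002361216035229 y0 0.01725421336866864
[ 13  13  14  29  30  33 243 241 241 239 238 239 237 236 234 234 232 231
 228 226 227 224 221 219 173  89  89]
tool yaw 83.63482772835404 tilt [-1.91448621e-04 -4.95839861e-04 -9.99999859e-01]
```

```bash
python3 - <<'E'
from h import *
print(plan((.512,-.206,.14),np.radians(93)))
E
```

```text
(array([ 0.0521, -0.1221, -0.3098]), array([-0.    , -0.0003, -0.1542]))
```

Request:
{"op": "jog_arm", "data": {"moves": [0,0,-0.05,0,0,0,-1,0,0,-0.11,0,0,0,-1,0,0,-0.17,0,0,0,-1,0.02,-0.04,-0.23,0,0,-0.05,-1,0.04,-0.08,-0.29,0,0,-0.1,-1,0.052,-0.122,-0.31,0,0,-0.154,-1,0.052,-0.122,-0.31,0,0,-0.154,-1,0.052,-0.122,-0.31,0,0,-0.154,-1]}}

```text
time: 7.35
position: [0.5123, -0.2069, 0.1405]
tool_rot: [2.164, 2.276, 0.0]
ft_force: [-0.4, -0.5, -1.8]
grip_width: 0.182
grip_force: 35.0
```

```bash
python3 - <<'E'
from h import *
import pickle
w=grab('wrist'); pickle.dump(w,open('c.pkl','wb')); save(w,'w3.png',scale=1.5)
print(w['state']['position'],w['state']['ft_force'])
E
```

```text
[ 0.51231595 -0.20685023  0.14048882] [-0.41430535 -0.48305809 -1.77578627]
```

View pics/w3.png

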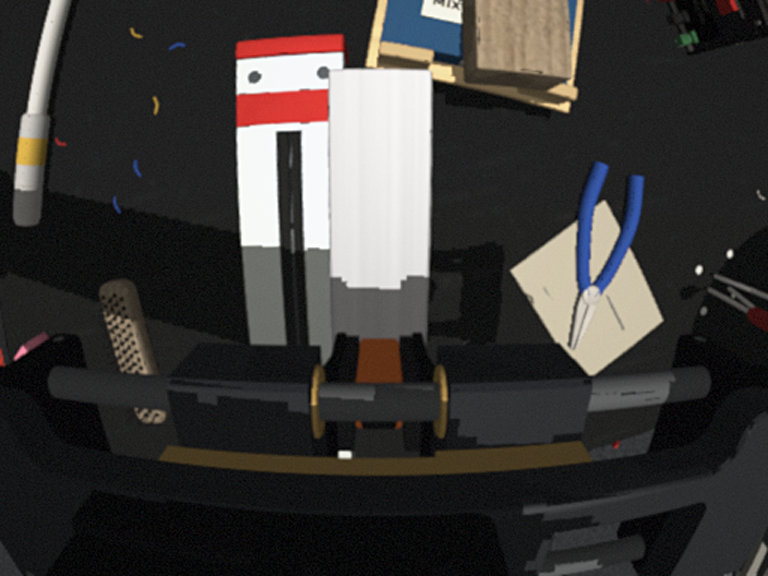

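The slot's red end shows at (289,131), and the slot runs down to (297,345). The rail's left edge goes from (237,42) to (250,345). The stack is intact.

```bash
python3 - <<'E'
from h import *
import pickle
w=pickle.load(open('c.pkl','rb')); s=w['state']; Rt=rot(s['tool_rot']); p=w['pixels'].astype(int); g=p.max(2)
print('tool yaw',np.degrees(np.arctan2(Rt[1,0],Rt[0,0])))
tl=lambda u,v,z: Rt.T@(onz(w,u,v,z)-s['position'])
def sub(row,a,b,th,rise):  # subpixel crossing
    for i in range(a,b):
        x,y=row[i],row[i+1]
        if (x>=th>y and not rise) or (x<th<=y and rise): return i+(th-x)/(y-x)
E=[]
for r in list(range(92,160))+list(range(172,222)):
    row=g[r]; th=130 if r<162 else 75
    a=sub(row,170,200,th,False); 
    if a is None: continue
    b=sub(row,int(a)+5,215,th,True); l=sub(row,152,172,th if r<162 else 60,True)
    if b and l: E.append([*(tl(a,r,.038)[:2]),*(tl(b,r,.038)[:2]),*(tl(l,r,.038)[:2])])
E=np.array(E); print(len(E))
for i,n in ((0,'slotL'),(2,'slotR'),(4,'railL')):
    k=np.polyfit(E[:,i],E[:,i+1],1); d=E[:,i+1]-np.polyval(k,E[:,i]); ok=abs(d)<.0015; k=np.polyfit(E[ok,i],E[ok,i+1],1); print(n,'yaw',np.degrees(np.arctan(k[0])),'y@.05',np.polyval(k,.05),'y@.1',np.polyval(k,.1),'rms',d[ok].std(),ok.sum())
print('slot end',tl(289/1.5,131/1.5,.038),'rail end',tl(289/1.5,38/1.5,.038))
P=[]
zp=s['position'][2]-.010
for r in range(50,185):
    row=p[r].min(1); a=sub(p[r].max(1),212,228,130,True) if r>90 else None; b=sub(row,275,295,130,False)
    if b: P.append([*tl(b,r,zp)[:2], *(tl(a,r,zp)[:2] if a else (np.nan,)*2)])
P=np.array(P); k=np.polyfit(P[:,0],P[:,1],1); print('plateR yaw',np.degrees(np.arctan(k[0])),k[1]); q=P[~np.isnan(P[:,2])]; k=np.polyfit(q[:,2],q[:,3],1); print('plateL',np.degrees(np.arctan(k[0])),k[1],len(q)); print('tail',tl(380/1.5,69/1.5,zp))
E
```

```text
tool yaw 92.89627914551934
118
slotL yaw 0.02688532286329132 y@.05 -0.060526956195707124 y@.1 -0.06050349432376385 rms 9.692414635800548e-05 118
slotR yaw -0.5559448685934336 y@.05 -0.045671051476658384 y@.1 -0.046156220123714536 rms 0.00014598244506859313 118
railL yaw -0.3197036155976487 y@.05 -0.08574264385203184 y@.1 -0.08602164078370288 rms 9.798381240932806e-05 118
slot end [ 0.09578543 -0.0526506   0.10238011] rail end [ 0.15381453 -0.05297367  0.10233757]
plateR yaw 0.24148854224972238 0.019710550461868714
plateL -4.3332865847980315 -0.017075315443111493 19
tail [0.11225107 0.00063438 0.00991864]
```

Request:
{"op": "jog_arm", "data": {"moves": [0.08,-0.06,0,0,0,0,-1,0.16,-0.12,0,0,0,-0.006,-1,0.251,-0.176,0,0,0,-0.006,-1,0.251,-0.176,0,0,0,-0.006,-1,0.251,-0.176,0.06,0,0,-0.006,-1,0.251,-0.176,0.12,0,0,-0.006,-1,0.251,-0.176,0.17,0,0,-0.006,-1,0.251,-0.176,0.185,0,0,-0.006,-1]}}

```text
time: 8.4
position: [0.4543, -0.1337, 0.0826]
tool_rot: [-2.154, -2.282, 0.001]
ft_force: [0.2, 0.1, -1.5]
grip_width: 0.179
grip_force: 35.0
```

Request:
{"op": "jog_arm", "data": {"moves": [0,0,0,0,0,0,-1,0,0,0.01,0,0,0,-1,0,0,0.02,0,0,0,-1,0,0,0.027,0,0,0,-1,0,0,0.033,0,0,0,-1,0,0,0.033,0,0,0,-1,0,0,0.033,0,0,0,-1,0,0,0.033,0,0,0,-1]}}

```text
time: 9.4
position: [0.4554, -0.134, 0.0747]
tool_rot: [2.156, 2.285, -0.0]
ft_force: [-0.1, -0.0, -1.6]
grip_width: 0.183
grip_force: 35.0
```

```bash
python3 - <<'E'
from h import *
s=ctrl.get_state(); print(s['position'],s['ft_force'],s['torque'])
w=grab('wrist'); save(w,'w4.png',(100,0,400,230),2.5)
E
```

```text
[ 0.45540341 -0.13404594  0.07471375] [-0.07391793 -0.01442546 -1.59206565] [-0.1045855  -0.11125793 -0.0066114 ]
```

View pics/w4.png

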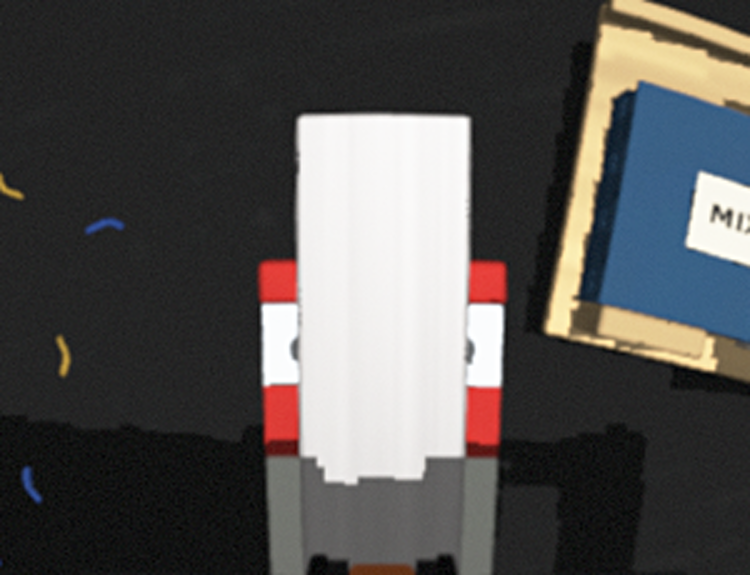

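The plate lies centred over the rail (edges at 298/470 against rail 260/505). The tip is 4 mm below the rail top with no contact force, so the tooth is in the slot. I'll lower onto the track.

Request:
{"op": "jog_arm", "data": {"moves": [0,0,0.008,0,0,0,-1,0,0,0.016,0,0,0,-1,0,0,0.023,0,0,0,-1,0,0,0.028,0,0,0,-1,0,0,0.032,0,0,0,-1,0,0,0.034,0,0,0,-1,0,0,0.034,0,0,0,-1,0,0,0.034,0,0,0,-1]}}

```text
time: 10.45
position: [0.4554, -0.134, 0.0651]
tool_rot: [2.156, 2.285, -0.001]
ft_force: [-1.6, -0.3, 5.6]
grip_width: 0.18
grip_force: 35.0
```

Request:
{"op": "jog_arm", "data": {"moves": [-0.01,0,0,0,0,0,-1,-0.025,0,0,0,0,0,-1,-0.04,0,0,0,0,0,-1,-0.055,0,0,0,0,0,-1,-0.07,0,0,0,0,0,-1,-0.085,0,0,0,0,0,-1,-0.1,0,0,0,0,0,-1,-0.1,0,0,0,0,0,-1]}}

```text
time: 11.45
position: [0.4581, -0.1638, 0.0651]
tool_rot: [2.156, 2.284, 0.002]
ft_force: [-0.2, 2.0, 4.8]
grip_width: 0.183
grip_force: 35.0
```

Request:
{"op": "jog_arm", "data": {"moves": [-0.005,0,0,0,0,0,-1,-0.01,0,0,0,0,0,-1,-0.015,0,0,0,0,0,-1,-0.02,0,0,0,0,0,-1,-0.023,0,0,0,0,0,-1,-0.023,0,0,0,0,0,-1,-0.023,0,0,0,0,0,-1,-0.023,0,0,0,0,0,-1]}}

```text
time: 12.45
position: [0.4584, -0.1702, 0.0651]
tool_rot: [2.155, 2.285, 0.002]
ft_force: [-0.4, 3.9, 5.8]
grip_width: 0.186
grip_force: 35.0
```

Request:
{"op": "jog_arm", "data": {"moves": [-0.005,0,0,0,0,0,-1,-0.01,0,0,0,0,0,-1,-0.015,0,0,0,0,0,-1,-0.02,0,0,0,0,0,-1,-0.023,0,0,0,0,0,-1,-0.023,0,0,0,0,0,-1,-0.023,0,0,0,0,0,-1,-0.023,0,0,0,0,0,-1]}}

```text
time: 13.45
position: [0.4577, -0.1778, 0.0643]
tool_rot: [-2.156, -2.285, 0.0]
ft_force: [0.6, -0.5, -1.7]
grip_width: 0.179
grip_force: 35.0
```

The vertical force has vanished and the tool dropped, so the tooth is over the notch. Lowering gently.

Request:
{"op": "jog_arm", "data": {"moves": [0,0,0.003,0,0,0,-1,0,0,0.006,0,0,0,-1,0,0,0.009,0,0,0,-1,0,0,0.012,0,0,0,-1,0,0,0.015,0,0,0,-1,0,0,0.018,0,0,0,-1,0,0,0.018,0,0,0,-1,0,0,0.018,0,0,0,-1]}}

```text
time: 14.45
position: [0.4579, -0.1778, 0.059]
tool_rot: [2.156, 2.285, -0.0]
ft_force: [0.8, -0.7, -1.6]
grip_width: 0.182
grip_force: 35.0
```

Request:
{"op": "jog_arm", "data": {"moves": [0,0,0.003,0,0,0,-1,0,0,0.006,0,0,0,-1,0,0,0.01,0,0,0,-1,0,0,0.014,0,0,0,-1,0,0,0.018,0,0,0,-1,0,0,0.021,0,0,0,-1,0,0,0.021,0,0,0,-1,0,0,0.021,0,0,0,-1]}}

```text
time: 15.45
position: [0.4584, -0.1784, 0.0535]
tool_rot: [2.156, 2.283, -0.0]
ft_force: [-1.2, -1.4, 6.1]
grip_width: 0.181
grip_force: 35.0
```

Request:
{"op": "jog_arm", "data": {"moves": [0,0,-0.001,0,0,0,-1,0,0,-0.001,0,0,0,-0.5,0,0,-0.001,0,0,0,-0.3,0,0,-0.001,0,0,0,-0.1,0,0,-0.001,0,0,0,-0.1,0,0,-0.001,0,0,0,-0.1,0,0,-0.001,0,0,0,-0.1,0,0,-0.001,0,0,0,-0.1]}}

```text
time: 16.45
position: [0.4579, -0.1777, 0.053]
tool_rot: [2.156, 2.285, -0.0]
ft_force: [0.3, 0.3, 0.6]
grip_width: 0.448
grip_force: 0.0
```

Request:
{"op": "jog_arm", "data": {"moves": [0,0,-0.02,0,0,0,-0.1,0,0,-0.06,0,0,0,-0.1,0,0,-0.12,0,0,0,-0.1,0,0,-0.2,0,0,0,-0.1,0,0,-0.3,0,0,0,-0.1,0,0,-0.4,0,0,0,-0.1,0,0,-0.45,0,0,0,-0.1,0,0,-0.45,0,0,0,-0.1]}}

```text
time: 17.45
position: [0.4585, -0.178, 0.1894]
tool_rot: [2.154, 2.283, 0.0]
ft_force: [-0.7, -0.2, 0.6]
grip_width: 0.452
grip_force: 0.0
```

```bash
python3 - <<'E'
from h import *
w=grab('wrist'); t=grab('top'); sc=grab('scene'); print(w['state']['position'],w['state']['ft_force'])
a=cv2.resize(w['pixels'][60:300,110:400],(480,400)); b=cv2.resize(sc['pixels'][170:290,130:330],(480*2//3,200)) 
c=cv2.resize(sc['pixels'][180:270,190:320],(480,332)); d=cv2.resize(t['pixels'][110:210,200:300],(320,320))
o=np.zeros((600,800,3),np.uint8); o[:400,:480]=a; o[:320,480:800]=d; o[400:600,:480]=cv2.resize(c,(480,332))[60:260]
o[330:530,480:800]=b
cv2.imwrite('pics/f.png',o[:,:,::-1])
E
```

```text
[ 0.45853925 -0.17803983  0.18935249] [-0.68679978 -0.21206622  0.64348862]
```

View pics/f.png

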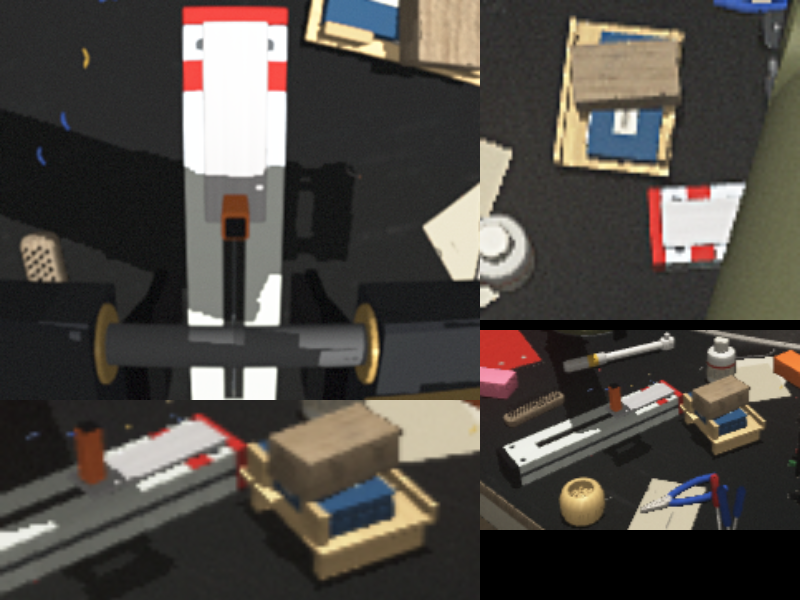

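The gauge lies flat and lined up on the rail with its grip at rest (wrist inset, 236,220). The stack sits level on the stand (scene inset, 335,480), and the fingers are clear.

```bash
python3 -c "
from bench import ctrl
print(ctrl.close_job())"
```

```text
the job is handed in; nothing more can be done
None
```

I handed the job in at about 17.5 s of the 72 s; no verdict came back. By force readings and the last pictures, the tooth is down in the notch at about x = +44 mm of the rail. The plate lies flat along the rail, the fingers are clear, and the case and block are still stacked on the stand.

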